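# Load test: hang the weight and hold the enabling lever

## Task

Hang the test weight by the middle of its handle on the hook of the load stand and let go of it so that it hangs free and still. Then press the pad of the sprung enabling lever down with the fingertips until the lever is level, half-way along its travel, and keep it pressed there: the program finishes while still holding the lever level. It is a three-position lever, so never push it down near its lower stop, and leave the other things on the bench where they are.

Things in the scene. Friction and masses are not known exactly. Their poses are not given: they have to be found in the camera images.
- test_weight: loose weight, about 0.3 kg: aluminium bar 34 x 126 x 30 mm on the bench, with a rigid upright handle of 10 mm steel rod over it; origin at the centre of its underside, y along bar and handle, z up. Handle: legs at y = +-56 mm, level top rod along y, axis 115 mm up, straight within y +-50 mm. Grip the top rod from above about 34 mm beside its middle, so the middle stays free for the hook
- bail_mid (a point): middle of the handle's top rod, on its axis, 115 mm above the weight's underside; y runs along the rod, 80 mm of free space under it
- load_stand: fixed load stand: grey base plate 150 x 100 mm, 17 mm high, post at x = +62 mm with a 32 mm wide collar at its top (177 mm above the bench) that carries an upturned steel hook pointing along the stand's -x; origin on the bench straight below the hook's seat, z up. The handle's rod must lie across the hook, along the stand's y
- hook_seat (a point): top of the hook's 10 mm rod at the lowest part of its trough, 160 mm above the bench; axes as the stand's. Trough flat for 16 mm along x; toward -x the tip rises, ending 24 mm out with its top 20 mm above the seat; toward +x the rod rises 9 mm to the post. The hung handle's rod axis lies 5 mm above this point; bring the handle in over the tip from the front (-x side), then lower it
- enable_box: fixed grey housing of the lever: base plate 170 x 66 mm, 10 mm high; housing at x = +72 to +128 mm, 50 mm wide, cheeks up to 129 mm; origin on the bench below the pad's centre as it stands with the lever level, z up; the lever points along -x, its pivot along y at x = +100 mm, 110 mm above the bench
- lever_pad (a point): centre of the top of the lever's black pad (44 mm along the lever, 40 mm wide), 100 mm from the pivot; at rest about 152 mm above the bench, with the lever level 118 mm. The point turns with the lever
- lever (a joint): angle of the lever in rad: 0 released (20 degrees above level, against the upper stop), 0.35 level (half-way), 0.70 at the lower stop; grows as the pad is pressed down. A spring returns it: pressing at the pad takes about 3.5 N to start, 7 N at level, 10.5 N at the lower stop
- multimeter: bystander: hand multimeter 152 x 78 x 48 mm lying face up, leave alone
- tape_roll: bystander: roll of paper tape, 86 mm wide, 37 mm high, leave alone
- solder_spool: bystander: reel of solder wire, 56 mm wide, 48 mm high, leave alone
- capacitor: bystander: can-shaped capacitor, 35 mm wide, 56 mm high, leave alone

How it is judged:
By the outcome, as a careful person would: the job done as asked, in the order asked, and still so for the second after the job is handed in, while the arm keeps its last pose, push and grip.
It also fails if it takes over 64 s, if anything falls off the work surface, if the arm or the gripper's body presses on something with over 40 N, if the wrist force passes 120 N, or if a joint passes its speed limit or range.

## Robot

A 6-joint arm with a two-finger parallel gripper is mounted at the origin on a cart in front of the work surface, level with it; the furniture and walls round the work are solid. World frame = base frame: x ahead of the robot, y to its left, z up, the work surface at z = 0. Lengths are in mm, angles in rad, forces in N, time in s.
With the tool pointing down it reaches from about 400 to 925 mm from the base axis. Payload 12.5 kg.
Tool frame: the origin (TCP) lies midway between the tips of the shut fingers; the grasp point (between the pads) lies 19 mm behind it; z points along the fingers, y is the line along which they close (so a half turn about z gives the same grasp; the last joint's range is limited). The gripper opens to 95 mm and grips with 3 to 60 N. Pads are 20 mm wide; open, the fingers measure 119 mm over their backs; the gripper's body (75 mm by 180 mm) begins 59 mm behind the grasp point.
Start: joints at [-1.437, 0.491, 1.559, -0, 1.092, -0.106], TCP at [148.465, -607.132, 177.861] pointing down, gripper open.
Joint ranges: [-3.1, 3.1], [-0.84, 2.19], [0.05, 2.79], [-1.13, 4.28], [0.06, 2.93], [-2.69, 2.69]. Speed limits (rad/s): [2.22, 2.22, 2.79, 3.14, 3.14, 3.14].

## Interface

Orientations are given as [roll, pitch, yaw] about the fixed x, y, z axes, in that order (R = Rz(yaw) Ry(pitch) Rx(roll)).
In Python, from cell import * gives the robot as it stands.
- The arm moves only by the tool servo_tool, never from a script. Its argument "moves" is one flat list of numbers, 5 for each row, row after row: the shift along the world's x, y, z as a fraction of full scale, then the turn about the world's z as a fraction of full scale, then the opening, from 0 (shut) to 1 (fully open). A call has 1 to 12 rows; each row is the pose to reach, as a shift and turn from the pose commanded when the call began, turning the shorter way round; what a row does not reach only later rows make up. Full scale, the value 1, is 400 mm for a shift and 180 degrees for a turn. A row lasts 1/12 s, in which the tool goes at most 41.7 mm and 7.16 degrees, less where a joint would pass 70% of its speed; a pose out of reach is approached as far as the arm can. A call with a number of a shift or a turn outside -1 to 1 is refused whole. A call with a gripper value outside its range is refused whole. The fingers move at their own pace and stop on an object; the grip force is fixed at half the most. Time passes only in rows, so rows that repeat a pose let the fingers close. It gives the time, the measured TCP pose, the force, the opening and the grip force at its end, in the units of the state.
- state(): the state, without advancing time (a new reading comes with each control period).
- read_camera(name): name is "scene" or "top" or "wrist"; returns (picture, depth): 400x640x3 uint8, blue, green, red; 400x640 float32, mm along the optical axis (not along the pixel's ray), 0 where there is no reading.
- get_calibration(name): a dict with "K" (3x3 intrinsics, pixels), "k1" (the pictures are not rectified: a ray, as slopes to the right and down, at radius r is drawn at 1 + k1 r^2 times it, then the intrinsics apply), "R" (3x3) and "t" (3): a world point X has camera coordinates R X + t. Camera axes: x right, y down, z forward; pixel columns grow to the right and rows downward; lengths in mm; the calibration is good to about 2 mm. A picture is of the moment at which its call begins: read the wrist's pose just before it. get_calibration takes no time and is no camera call; for the wrist camera it gives the pose at the moment of the call.
- job_done(): hands the job in; it is judged then, once.
The state is a dict: "t": time; "joints": joint angles; "qvel": joint speeds; "tau": joint torques, N m; "eef_pos": TCP position; "tcp_rot": TCP orientation; "ft_force": force on the tool from outside, world axes, zero at the start; "moment": the same for the moment, N m; "opening": opening from 0.0 (shut) to 1.0 (fully open); "grip_force": force on a finger pad.
Only numpy, scipy, OpenCV 4.12 (cv2) and the standard library are available. Lean on these libraries where they do the work, as an engineer would, in place of code of your own. Each camera call takes 0.05 s, during which the arm holds its last target. There are 200 camera calls.

## Working session

There is one attempt and no reset: what is moved stays moved. The work goes in short steps, Python scripts to look and compute and a tool call to move; the robot and the scene stay as the last step left them, time stands still between calls to the robot, and variables do not carry over. Pictures are saved under pics/ and viewed, at most 11 in all, crops included, and the job is handed in when it is done.

Besides the shell and the picture viewer there is one more tool, called after ">>>" as name(argument=value, ...), one argument or row to a line, values as JSON. servo_tool: Moves the arm, as the interface text tells. Its arguments: {"type":"object","properties":{"moves":{"type":"array"}},"required":["moves"]}

```bash
ls; mkdir -p pics
cat > h.py <<'E'
from cell import *
import numpy as np, cv2
def snap(n):
    c=get_calibration(n); im,d=read_camera(n); 
    return im,d,c
def world(c,d,u,v,w=2):
    K=np.array(c["K"],float); p=cv2.undistortPoints(np.array([[[u,v]]],float),K,np.array([c["k1"],0,0,0,0],float))[0,0]
    z=d[int(v)-w:int(v)+w+1,int(u)-w:int(u)+w+1]; z=np.median(z[z>0]) if (z>0).any() else 0
    return np.array(c["R"]).T@(np.array([p[0]*z,p[1]*z,z])-np.array(c["t"]))
def cloud(c,d):
    K=np.array(c["K"],float); v,u=np.mgrid[:400,:640]
    p=cv2.undistortPoints(np.stack([u,v],-1).reshape(-1,1,2).astype(float),K,np.array([c["k1"],0,0,0,0],float)).reshape(400,640,2)
    X=np.dstack([p*d[...,None],d]); W=(X-np.array(c["t"]))@np.array(c["R"]); W[d<=0]=np.nan
    return W
E
python3 - <<'E'
from h import *
print(state())
for n in("top","scene"):
    im,d,c=snap(n); cv2.imwrite(f"pics/{n}0.png",im); np.savez(f"{n}0.npz",im=im,d=d,**{k:np.array(c[k]) for k in c}); print(c)
E
```

```text
pics
{'t': 0.0, 'joints': array([-1.43659835e+00,  4.91575672e-01,  1.55947640e+00, -5.91009657e-06,
        1.09170305e+00, -1.05595706e-01]), 'qvel': array([ 0.00133779,  0.00037028, -0.00014034,  0.00019788,  0.00028211,
       -0.0001728 ]), 'tau': array([ 3.94474497e-03, -6.12643290e+01, -2.58180660e+01,  6.93969755e-02,
        4.83018591e-02, -1.09480895e-04]), 'eef_pos': array([ 148.42152838, -606.81155569,  177.2424865 ]), 'tcp_rot': array([-3.14043610e+00, -1.17311631e-04,  2.39796345e-01]), 'ft_force': array([-0.20460249, -0.25249078,  0.46065867]), 'moment': array([0.0614571 , 0.00461434, 0.03907971]), 'grip_force': 0.0, 'opening': 1.0010827276482963}
{'K': array([[491.02065778,   0.        , 323.6213997 ],
       [  0.        , 491.02065778, 200.74009942],
       [  0.        ,   0.        ,   1.        ]]), 'k1': -0.10503587555177342, 'R': array([[-0.02650739, -0.99964663,  0.00199193],
       [-0.98101634,  0.02563034, -0.19222388],
       [ 0.1921049 , -0.00704947, -0.98134908]]), 't': array([-218.53988456,  567.86297212, 1346.85525735])}
{'K': array([[504.84069844,   0.        , 313.32928527],
       [  0.        , 504.84069844, 195.60057222],
       [  0.        ,   0.        ,   1.        ]]), 'k1': -0.08091017438671486, 'R': array([[-0.87144351, -0.48997951,  0.02250097],
       [-0.31405647,  0.52214605, -0.79292625],
       [ 0.37676882, -0.69805701, -0.60890202]]), 't': array([ 369.18433252,  396.31557517, 1259.93714932])}
```

View pics/top0.png

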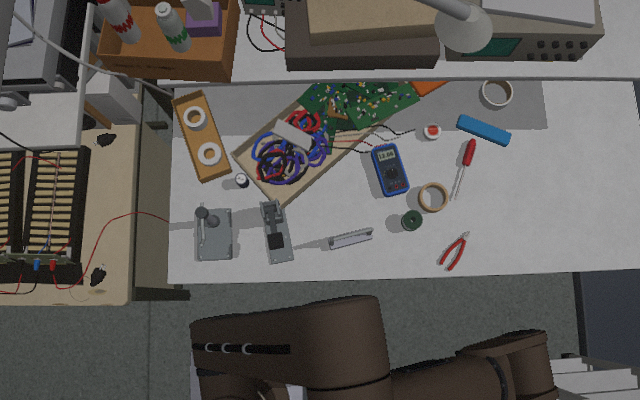

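View pics/scene0.png

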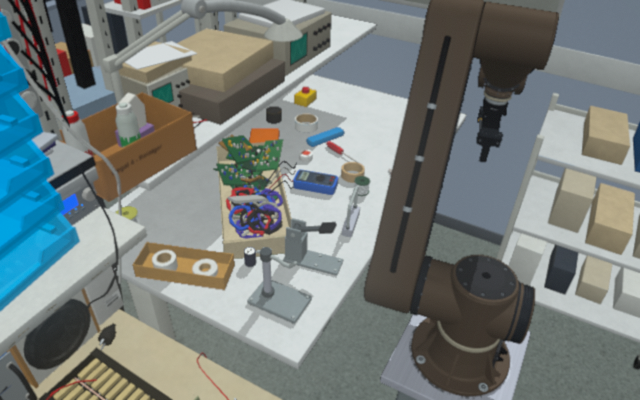

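Top view: load stand at about (213,232) with its post at (202,212), lever box at (277,232) with its pad at (276,241), and the weight at (350,238). The multimeter (390,170), spool (411,220), tape (432,197) and capacitor (241,180) stand clear of them.

Run:
```python
import numpy as np,cv2
from h import cloud
f=np.load("top0.npz"); W=cloud(f,f["d"])
def reg(n,u0,v0,u1,v1,zl,zh):
    P=W[v0:v1,u0:u1].reshape(-1,3); P=P[(P[:,2]>zl)&(P[:,2]<zh)]
    if len(P)<4: print(n,len(P)); return
    (c,s,a)=cv2.minAreaRect(P[:,:2].astype(np.float32)); print(n,len(P),np.round(c,1),np.round(s,1),round(a,1),P.mean(0).round(1))
reg("bar",318,220,385,258,18,45); reg("handle",318,220,385,258,90,135)
reg("standplate",185,195,240,268,10,25); reg("standtop",185,195,240,268,140,260);
reg("boxplate",255,190,300,270,5,18);reg("pad",255,190,300,270,135,170);reg("housing",255,190,300,270,110,132)
reg("desk",300,258,330,264,-20,20)
im=f["im"][185:275,180:390]; cv2.imwrite("pics/crop1.png",cv2.resize(im,None,fx=3.8,fy=3.8,interpolation=cv2.INTER_CUBIC))
s=np.load("scene0.npz"); cv2.imwrite("pics/crop2.png",cv2.resize(s["im"][165:325,235:375],None,fx=3.7,fy=3.7,interpolation=cv2.INTER_CUBIC))
```

```text
bar 358 [ 457.2 -306.1] [ 34.9 126.3] 13.4 [ 452.1 -305.5   29.2]
handle 167 [ 457.3 -306.4] [ 10.6 121.9] 13.7 [ 456.4 -304.7  117.1]
standplate 1370 [479.6  93. ] [150.9 113. ] 2.9 [469.7  81.3  16.3]
standtop 264 [487.4  84.6] [116.6  31.7] 9.0 [496.   87.4 169.9]
boxplate 699 [491.4 -94.9] [129.6 233.9] 88.9 [ 464.1 -105.7    9.2]
pad 276 [454.4 -99.7] [70.9 40.2] 10.8 [ 443.9 -102.   149.9]
housing 285 [514.9 -88.4] [82.6 56.5] 8.3 [524.2 -87.6 122.8]
desk 180 [ 396.7 -202.5] [84.6 15.3] 88.7 [ 3.966e+02 -2.026e+02 -1.000e-01]
```

View pics/crop1.png

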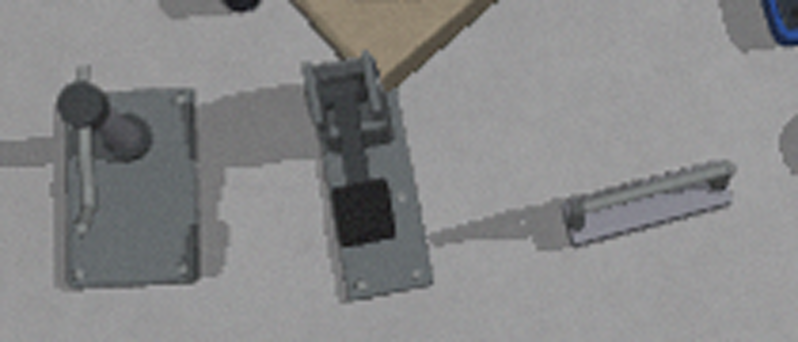

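Run:
```python
import numpy as np,cv2
from h import cloud
f=np.load("top0.npz"); W=cloud(f,f["d"]); np.set_printoptions(suppress=True,precision=1)
print("cam",-f["R"].T@f["t"])
P=W[195:268,185:240].reshape(-1,3)
def show(n,P):
    (c,s,a)=cv2.minAreaRect(P[:,:2].astype(np.float32)); print(n,len(P),np.array(c),np.array(s),round(a,1),P.mean(0),np.ptp(P,0))
show("collar",P[(P[:,2]>172)&(P[:,0]>480)])
H=P[(P[:,2]>150)&(P[:,0]<482)]
for x in range(400,484,8):
    q=H[(H[:,0]>=x)&(H[:,0]<x+8)]
    if len(q): print(x,len(q),q.mean(0),q[:,2].max(),np.ptp(q[:,1]))
# plate: robust edges
Q=P[(P[:,2]>13)&(P[:,2]<21)]
for a in np.arange(-2,8,1.):
    t=np.radians(a); u=Q[:,0]*np.cos(t)+Q[:,1]*np.sin(t); v=-Q[:,0]*np.sin(t)+Q[:,1]*np.cos(t)
    print(a,np.percentile(u,[.5,99.5]),np.percentile(v,[.5,99.5]),np.diff(np.percentile(u,[.5,99.5])),np.diff(np.percentile(v,[.5,99.5])))
B=W[190:270,255:300].reshape(-1,3)
show("pad",B[(B[:,2]>135)&(B[:,2]<165)&(B[:,0]<465)])
show("plate",B[(B[:,2]>7)&(B[:,2]<13)&(B[:,0]<480)])
show("lever",B[(B[:,2]>110)&(B[:,2]<165)&(B[:,0]<575)])
im=f["im"];
```

```text
cam [ 292.6 -223.5 1431.3]
collar 117 [510.   91.8] [30.8 54.3] 71.6 [516.8  88.9 176.3] [58.8 30.  10.1]
424 7 [429.2  87.2 176.3] 183.4727479328456 6.932335537081229
432 12 [435.7  85.7 174.2] 181.05043862993983 8.114187663433214
440 11 [444.5  85.6 163.2] 168.32692168246132 6.487608962532647
448 11 [452.2  87.5 158.9] 161.5623455953194 8.589332772423333
456 12 [460.   87.5 156.9] 166.26138907048502 8.90104717407958
464 14 [468.2  87.4 159.5] 162.78481902942653 9.950553203943912
472 11 [476.2  87.5 164.4] 172.08033095620948 8.713968417895785
480 3 [480.7  88.  170. ] 174.53426511690125 8.669618800559263
-2.0 [399.9 551.4] [ 51.4 154.2] [151.5] [102.7]
-1.0 [402.2 552.8] [ 43.9 145.3] [150.5] [101.4]
0.0 [404.3 554.2] [ 36.4 136.4] [149.9] [100.]
1.0 [406.4 555.6] [ 28.8 127.5] [149.2] [98.7]
2.0 [408.1 556.6] [ 20.9 119.9] [148.5] [99.1]
3.0 [409.4 557.3] [ 13.1 112.2] [147.9] [99.1]
4.0 [410.2 558. ] [  4.1 104.6] [147.7] [100.5]
5.0 [410.8 558.7] [-4.8 97.1] [147.8] [101.8]
6.0 [411.1 559.1] [-13.6  89.4] [148.1] [103.]
7.0 [411.2 559.6] [-22.9  81.8] [148.3] [104.7]
pad 251 [ 442.9 -101.9] [47.5 40.2] 10.8 [ 441.  -102.4  150.9] [47.1 43.1 24.5]
plate 279 [ 434.1 -103.2] [104.   95.2] 71.8 [ 425.6 -108.8    9.7] [100.1 116.6   5.9]
lever 582 [487.2 -92.4] [138.6  56.5] 8.3 [484.8 -94.6 136. ] [140.9  66.6  51.5]
```

View pics/crop2.png

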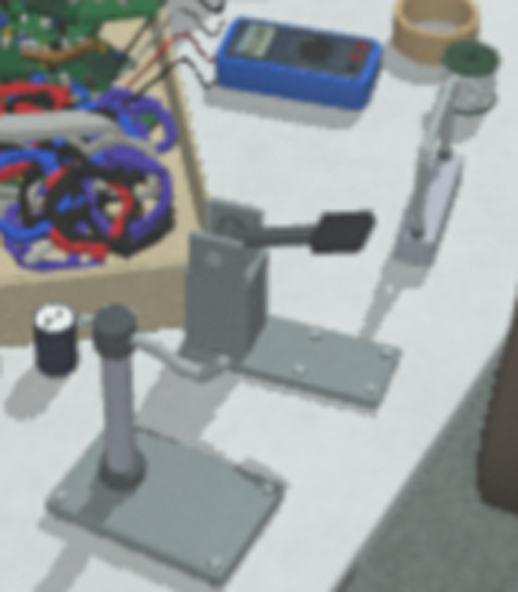

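Scene crop: hook points at the robot with its trough clear, lever released, weight upright. Now I go above the grip point on the weight's +y side.

>>> servo_tool(
  moves=[0.75, 0.83, 0.13, 0.498, 1, 0.75, 0.83, 0.13, 0.498, 1, 0.75, 0.83, 0.13, 0.498, 1, 0.75, 0.83, 0.13, 0.498, 1, 0.75, 0.83, 0.13, 0.498, 1, 0.75, 0.83, 0.13, 0.498, 1, 0.75, 0.83, 0.13, 0.498, 1, 0.75, 0.83, 0.13, 0.498, 1, 0.75, 0.83, 0.13, 0.498, 1, 0.75, 0.83, 0.13, 0.498, 1, 0.75, 0.83, 0.13, 0.498, 1, 0.75, 0.83, 0.13, 0.498, 1],
)

```text
t: 1.1
eef_pos: [451.5, -271.3, 230.5]
tcp_rot: [3.14, 0.0, 1.75]
ft_force: [-0.3, 0.8, -0.3]
opening: 1.002
grip_force: 0.0
```

>>> servo_tool(
  moves=[0, 0, 0, 0.02, 1, 0, 0, 0, 0.02, 1, 0, 0, 0, 0.02, 1],
)

```text
t: 1.35
eef_pos: [448.4, -275.0, 229.6]
tcp_rot: [-3.141, -0.0, 1.8]
ft_force: [-0.0, -0.1, -0.4]
opening: 0.999
grip_force: 0.0
```

Run:
```python
from h import *
s=state(); print(s["t"],s["eef_pos"],s["tcp_rot"],s["joints"])
im,d,c=snap("wrist"); cv2.imwrite("pics/w1.png",im); np.savez("w1.npz",im=im,d=d,**{k:np.array(c[k]) for k in c})
W=cloud(c,d); P=W.reshape(-1,3); m=(abs(P[:,0]-457)<70)&(abs(P[:,1]+306)<90)
for l,h in((20,40),(105,130)):
    q=P[m&(P[:,2]>l)&(P[:,2]<h)]
    if len(q)>4: print(len(q),cv2.minAreaRect(q[:,:2].astype(np.float32)),q.mean(0),q[:,2].max())
```

```text
1.35 [ 448.36967353 -274.99275475  229.64216426] [-3.14134932e+00 -3.86862838e-04  1.80039022e+00] [-6.75801716e-01  2.97159458e-01  1.72903543e+00  5.27827162e-05
  1.11585232e+00 -9.05418864e-01]
1760 ((458.4852294921875, -306.64617919921875), (33.43556213378906, 125.29654693603516), 13.853675842285156) [ 457.45298094 -302.24723985   30.34706016] 38.65165133832045
1204 ((458.70574951171875, -306.5792541503906), (9.848163604736328, 121.1826171875), 13.464127540588379) [ 457.51300389 -300.93159058  118.79982688] 122.38035816375557
```

View pics/w1.png

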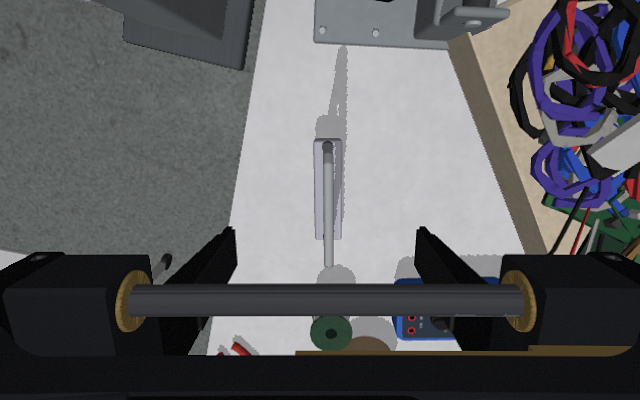

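Wrist view: rod runs from (328,147) to (329,265), centred between the open fingers at (235,240) and (420,240), as the numbers confirm. Descending and gripping.

>>> servo_tool(
  moves=[0.004, 0.004, -0.1, 0.002, 1, 0.004, 0.004, -0.2, 0.002, 1, 0.004, 0.004, -0.28, 0.002, 1, 0.004, 0.004, -0.334, 0.002, 1, 0.004, 0.004, -0.334, 0.002, 1, 0.004, 0.004, -0.334, 0.002, 0.5, 0.004, 0.004, -0.334, 0.002, 0, 0.004, 0.004, -0.334, 0.002, 0, 0.004, 0.004, -0.334, 0.002, 0, 0.004, 0.004, -0.334, 0.002, 0, 0.004, 0.004, -0.334, 0.002, 0, 0.004, 0.004, -0.334, 0.002, 0],
)

```text
t: 2.4
eef_pos: [450.2, -273.6, 96.7]
tcp_rot: [3.141, 0.001, 1.809]
ft_force: [1.1, -0.2, -1.1]
opening: 0.566
grip_force: 0.0
```

>>> servo_tool(
  moves=[0, 0, 0, 0, 0, 0, 0, 0, 0, 0, 0, 0, 0, 0, 0, 0, 0, 0, 0, 0, 0, 0, 0, 0, 0, 0, 0, 0, 0, 0],
)

```text
t: 2.9
eef_pos: [450.0, -273.5, 96.2]
tcp_rot: [-3.142, -0.0, 1.809]
ft_force: [-0.4, -0.0, 0.1]
opening: 0.145
grip_force: 0.0
```

Fingers are slow; let them finish, then lift slowly.

>>> servo_tool(
  moves=[0, 0, 0, 0, 0, 0, 0, 0, 0, 0, 0, 0, 0, 0, 0, 0, 0, 0, 0, 0, 0, 0, 0, 0, 0],
)

```text
t: 3.32
eef_pos: [450.0, -273.5, 96.3]
tcp_rot: [3.142, 0.0, 1.809]
ft_force: [0.6, 0.1, 0.0]
opening: 0.005
grip_force: 0.0
```

>>> servo_tool(
  moves=[0, 0, 0.02, 0, 0, 0, 0, 0.05, 0, 0, 0, 0, 0.1, 0, 0, 0, 0, 0.15, 0, 0, 0, 0, 0.2, 0, 0, 0, 0, 0.26, 0, 0, 0, 0, 0.33, 0, 0, 0, 0, 0.4, 0, 0, 0, 0, 0.47, 0, 0, 0, 0, 0.54, 0, 0, 0, 0, 0.58, 0, 0, 0, 0, 0.58, 0, 0],
)

```text
t: 4.32
eef_pos: [450.7, -274.0, 332.4]
tcp_rot: [3.138, 0.005, 1.809]
ft_force: [-0.6, -0.6, -0.4]
opening: 0.006
grip_force: 0.0
```

Run:
```python
from h import *
s=state(); print(s["eef_pos"],s["tcp_rot"],s["ft_force"],s["moment"],s["opening"],s["grip_force"])
im,d,c=snap("wrist"); cv2.imwrite("pics/w2.png",im)
W=cloud(c,d); P=W.reshape(-1,3); m=(abs(P[:,0]-458)<60)&(abs(P[:,1]+306)<90)&(P[:,2]>180)
q=P[m]
for y in range(-390,-270,12):
    r=q[(q[:,1]>=y)&(q[:,1]<y+12)&(q[:,2]>300)]; b=q[(q[:,1]>=y)&(q[:,1]<y+12)&(q[:,2]<300)]
    print(y,len(r),r.mean(0) if len(r) else "",len(b),b.mean(0) if len(b) else "")
```

```text
[ 450.69781163 -273.98134865  332.44050758] [3.13770481 0.00488182 1.80895463] [-0.57392781 -0.62140622 -0.39897167] [-0.00180651 -0.12669872  0.0093868 ] 0.006025493348337172 0.0
-390 0  0 
-378 0  0 
-366 0  0 
-354 0  0 
-342 0  0 
-330 0  0 
-318 0  0 
-306 0  0 
-294 32 [ 452.79730337 -283.45313743  425.84396111] 0 
-282 88 [ 450.91507113 -275.70603593  424.22112606] 0
```

View pics/w2.png

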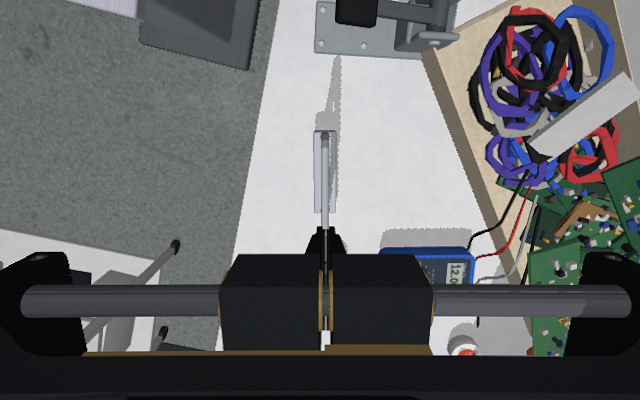

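Run:
```python
from h import *
im,d,c=snap("wrist")
W=cloud(c,d); P=W.reshape(-1,3); m=(abs(P[:,0]-458)<80)&(abs(P[:,1]+306)<100)
for l,h in((20,40),(105,130)):
    q=P[m&(P[:,2]>l)&(P[:,2]<h)]
    if len(q)>4: print(len(q),cv2.minAreaRect(q[:,:2].astype(np.float32)),q.mean(0),q[:,2].max(),q.min(0),q.max(0))
```

```text
1232 ((458.37200927734375, -306.02874755859375), (33.57282638549805, 124.07565307617188), 14.001463890075684) [ 457.54290236 -302.20346334   30.32951918] 39.84148183521439 [ 428.71696773 -369.8574522    20.0340863 ] [ 489.27492195 -242.49912831   39.84148184]
697 ((458.03936767578125, -302.33197021484375), (9.056255340576172, 111.9820327758789), 13.746702194213867) [ 457.6101462  -300.20375328  119.02794634] 123.12285115927217 [ 441.28469149 -356.8430837   106.95211377] [ 474.97360492 -247.68916064  123.12285116]
```

The weight is untouched at (325,130)-(325,230), and the fingers shut on nothing. I check where the fingertips really are against the reported TCP.

Run:
```python
from h import *
np.set_printoptions(suppress=True,precision=1)
im,d,c=snap("wrist"); W=cloud(c,d)
for v in range(222,262,4): print(v,[W[v,u].round(0).tolist() for u in (312,322,332)])
X=np.array(c["R"])@state()["eef_pos"]+np.array(c["t"]); print("tcp px",X[:2]/X[2]*c["K"][0][0]+np.array([c["K"][0][2],c["K"][1][2]]),X)
for n in("top","scene"):
    im,d,c=snap(n); W=cloud(c,d); P=W.reshape(-1,3); q=P[(np.hypot(P[:,0]-450.7,P[:,1]+274)<70)&(P[:,2]>150)&(P[:,2]<480)]
    print(n,len(q)); 
    for z in range(310,430,10):
        r=q[(q[:,2]>=z)&(q[:,2]<z+10)]
        if len(r): print(z,len(r),r.mean(0),np.ptp(r,0))
    cv2.imwrite(f"pics/{n}1.png",im)
    np.savez(f"{n}1.npz",im=im,d=d)
```

```text
222 [[457.0, -394.0, 2.0], [464.0, -349.0, 116.0], [489.0, -387.0, -0.0]]
226 [[459.0, -401.0, 0.0], [446.0, -263.0, 366.0], [451.0, -261.0, 366.0]]
230 [[460.0, -408.0, 1.0], [446.0, -263.0, 371.0], [450.0, -261.0, 373.0]]
234 [[462.0, -415.0, -0.0], [446.0, -263.0, 376.0], [451.0, -261.0, 377.0]]
238 [[441.0, -264.0, 382.0], [446.0, -264.0, 379.0], [450.0, -261.0, 383.0]]
242 [[441.0, -264.0, 388.0], [446.0, -264.0, 383.0], [450.0, -262.0, 387.0]]
246 [[441.0, -264.0, 392.0], [446.0, -264.0, 389.0], [450.0, -262.0, 391.0]]
250 [[442.0, -263.0, 397.0], [446.0, -264.0, 392.0], [450.0, -261.0, 397.0]]
254 [[438.0, -240.0, 450.0], [446.0, -264.0, 397.0], [444.0, -239.0, 449.0]]
258 [[438.0, -241.0, 452.0], [446.0, -264.0, 400.0], [444.0, -239.0, 452.0]]
tcp px [324.8 221.3] [ -0.3  16.4 220.9]
top 58
scene 499
360 9 [ 445.8 -264.4  367.2] [7.  8.5 7. ]
370 16 [ 446.1 -264.6  376.1] [14.8 21.6  7.2]
380 19 [ 445.4 -264.9  384.9] [14.1 26.2  8.8]
390 23 [ 444.2 -264.2  394.4] [16.2 21.6  9.6]
400 28 [ 445.5 -263.5  404.4] [20.4 26.6  9.5]
410 33 [ 444.9 -264.5  415.3] [20.6 30.9  9.7]
420 27 [ 445.  -264.7  424.8] [23.7 21.8  9.1]
```

Run:
```python
from h import *
np.set_printoptions(suppress=True,precision=1)
f=np.load("w1.npz"); W=cloud(f,f["d"])
for v in range(222,250,3): print(v,[W[v,u].round(0).tolist() for u in (222,230,234,236,419,422,426)])
c=get_calibration("scene"); im=np.load("scene1.npz")["im"]
r,_=cv2.Rodrigues(np.array(c["R"])); 
def pr(X): return cv2.projectPoints(np.array([X],float),r,np.array(c["t"]),np.array(c["K"]),np.array([c["k1"],0,0,0.]))[0][0,0]
a=pr([450.7,-274,332.4]); print(a,pr([450.7,-274,362]))
u,v=a.astype(int); k=im[v-60:v+60,u-70:u+70]; k=cv2.resize(k,None,fx=4.5,fy=4.5,interpolation=cv2.INTER_CUBIC); 
cv2.circle(k,(int((a[0]-u+70)*4.5),int((a[1]-v+60)*4.5)),4,(0,0,255),-1); cv2.imwrite("pics/sc1.png",k)
```

```text
222 [[167.0, -699.0, -733.0], [343.0, -385.0, 0.0], [349.0, -383.0, 0.0], [351.0, -383.0, 0.0], [589.0, -327.0, 2.0], [593.0, -326.0, 1.0], [598.0, -325.0, 0.0]]
225 [[170.0, -708.0, -728.0], [344.0, -389.0, -1.0], [349.0, -388.0, 0.0], [352.0, -388.0, -1.0], [591.0, -332.0, -1.0], [594.0, -330.0, 1.0], [600.0, -329.0, 1.0]]
228 [[171.0, -721.0, -733.0], [398.0, -275.0, 270.0], [350.0, -392.0, 1.0], [352.0, -391.0, 0.0], [494.0, -254.0, 267.0], [495.0, -253.0, 269.0], [496.0, -252.0, 270.0]]
231 [[172.0, -733.0, -733.0], [399.0, -277.0, 270.0], [400.0, -277.0, 268.0], [353.0, -396.0, -1.0], [493.0, -254.0, 271.0], [494.0, -253.0, 273.0], [495.0, -252.0, 275.0]]
234 [[396.0, -276.0, 278.0], [400.0, -276.0, 274.0], [400.0, -279.0, 268.0], [354.0, -400.0, -0.0], [493.0, -256.0, 272.0], [493.0, -254.0, 275.0], [494.0, -253.0, 278.0]]
237 [[398.0, -275.0, 282.0], [400.0, -277.0, 277.0], [401.0, -280.0, 270.0], [354.0, -405.0, -0.0], [493.0, -257.0, 273.0], [492.0, -254.0, 279.0], [494.0, -254.0, 280.0]]
240 [[399.0, -275.0, 285.0], [401.0, -278.0, 278.0], [402.0, -281.0, 271.0], [355.0, -408.0, 1.0], [494.0, -258.0, 273.0], [493.0, -256.0, 279.0], [493.0, -254.0, 283.0]]
243 [[399.0, -276.0, 286.0], [401.0, -280.0, 277.0], [402.0, -282.0, 271.0], [356.0, -413.0, -0.0], [494.0, -259.0, 274.0], [493.0, -257.0, 279.0], [493.0, -255.0, 286.0]]
246 [[400.0, -276.0, 289.0], [401.0, -281.0, 277.0], [402.0, -284.0, 271.0], [402.0, -286.0, 266.0], [494.0, -261.0, 275.0], [493.0, -259.0, 280.0], [493.0, -256.0, 287.0]]
249 [[401.0, -277.0, 291.0], [402.0, -283.0, 278.0], [402.0, -285.0, 272.0], [403.0, -287.0, 267.0], [495.0, -262.0, 274.0], [494.0, -260.0, 280.0], [493.0, -257.0, 287.0]]
[355.3 141.6] [356.1 132.5]
```

View pics/sc1.png

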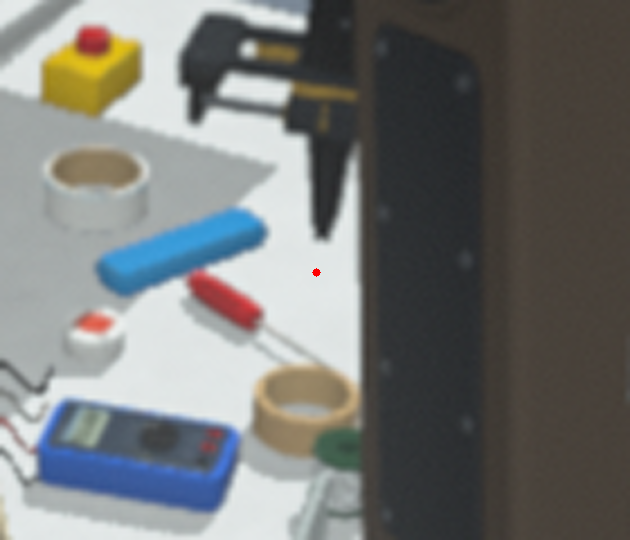

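The red dot is the reported TCP. The real fingertip at (322,238) is about 30 mm above it, so the reported z is about 30 mm lower than the real tip. That explains the miss: the fingers closed above the rod. I regrip 30 mm lower.

>>> servo_tool(
  moves=[0, 0, -0.1, 0, 0.7, 0, 0, -0.2, 0, 0.7, 0, 0, -0.3, 0, 0.7, 0, 0, -0.4, 0, 0.7, 0, 0, -0.4, 0, 0.7, 0, 0, -0.4, 0, 0.7, 0, 0, -0.4, 0, 0.7, 0, 0, -0.4, 0, 0.7, 0, 0, -0.4, 0, 0.7, 0, 0, -0.4, 0, 0.7, 0, 0, -0.4, 0, 0.7, 0, 0, -0.4, 0, 0.7],
)

```text
t: 5.57
eef_pos: [450.2, -273.6, 168.9]
tcp_rot: [3.141, 0.001, 1.809]
ft_force: [-0.1, 0.2, -0.2]
opening: 0.695
grip_force: 0.0
```

>>> servo_tool(
  moves=[0, 0, -0.06, 0, 0.7, 0, 0, -0.12, 0, 0.7, 0, 0, -0.18, 0, 0.7, 0, 0, -0.23, 0, 0.7, 0, 0, -0.266, 0, 0.7, 0, 0, -0.266, 0, 0.7, 0, 0, -0.266, 0, 0.7],
)

```text
t: 6.15
eef_pos: [450.0, -273.5, 61.8]
tcp_rot: [-3.141, -0.001, 1.809]
ft_force: [0.1, -0.3, 0.7]
opening: 0.699
grip_force: 0.0
```

>>> servo_tool(
  moves=[0, 0, 0, 0, 0, 0, 0, 0, 0, 0, 0, 0, 0, 0, 0, 0, 0, 0, 0, 0, 0, 0, 0, 0, 0, 0, 0, 0, 0, 0, 0, 0, 0, 0, 0, 0, 0, 0, 0, 0, 0, 0, 0, 0, 0, 0, 0, 0, 0, 0, 0, 0, 0, 0, 0, 0, 0, 0, 0, 0],
)

```text
t: 7.15
eef_pos: [450.1, -273.5, 61.8]
tcp_rot: [3.141, -0.0, 1.809]
ft_force: [-0.6, -0.7, 0.3]
opening: 0.095
grip_force: 30.0
```

>>> servo_tool(
  moves=[0, 0, 0.02, 0, 0, 0, 0, 0.05, 0, 0, 0, 0, 0.09, 0, 0, 0, 0, 0.14, 0, 0, 0, 0, 0.2, 0, 0, 0, 0, 0.26, 0, 0, 0, 0, 0.33, 0, 0, 0, 0, 0.4, 0, 0, 0, 0, 0.46, 0, 0, 0, 0, 0.51, 0, 0, 0, 0, 0.54, 0, 0, 0, 0, 0.54, 0, 0],
)

```text
t: 8.15
eef_pos: [450.4, -273.8, 280.6]
tcp_rot: [3.139, 0.003, 1.809]
ft_force: [-0.1, -0.5, -3.7]
opening: 0.097
grip_force: 30.0
```

```bash
cat >> h.py <<'E'
def held(lo=300,fn="wrist",yr=(-400,-240)):
    s=state(); print(s["t"],s["eef_pos"],s["tcp_rot"],s["ft_force"],s["opening"],s["grip_force"])
    im,d,c=snap(fn); W=cloud(c,d); P=W.reshape(-1,3); e=s["eef_pos"]
    q=P[(abs(P[:,0]-e[0])<60)&(P[:,1]-e[1]>-110)&(P[:,1]-e[1]<110)]
    dz=q[:,2]-e[2]
    for nm,a,b in(("rod",30,75),("bar",-75,-20)):
        r=q[(dz>a)&(dz<b)]-e
        for y in range(-100,101,15):
            t=r[(r[:,1]>=y)&(r[:,1]<y+15)]
            if len(t)>5: print(nm,y,len(t),t.mean(0).round(1))
    return im
E
python3 - <<'E'
from h import *
im=held(); cv2.imwrite("pics/w3.png",im)
E
```

```text
8.15 [ 450.41495542 -273.78362225  280.57820479] [3.13921848e+00 2.94886621e-03 1.80898584e+00] [-0.07187057 -0.49177313 -3.72203676] 0.09664783390343744 29.99944567680359
rod -55 252 [ 10.4 -44.   56.9]
rod -40 434 [  8.5 -33.8  57.3]
rod -25 12 [ -0.9 -10.7  57. ]
rod -10 605 [ 0.5 -2.1 58.6]
rod 5 1600 [-2.7 11.7 58.9]
rod 20 457 [-5.3 23.4 46.9]
bar -100 10 [ 22.4 -90.5 -32.6]
bar -25 223 [ -1.7 -14.6 -32. ]
bar -10 531 [  1.   -2.4 -31.5]
bar 5 638 [ -2.8  12.7 -31.3]
bar 20 813 [ -4.1  26.3 -35.1]
```

View pics/w3.png

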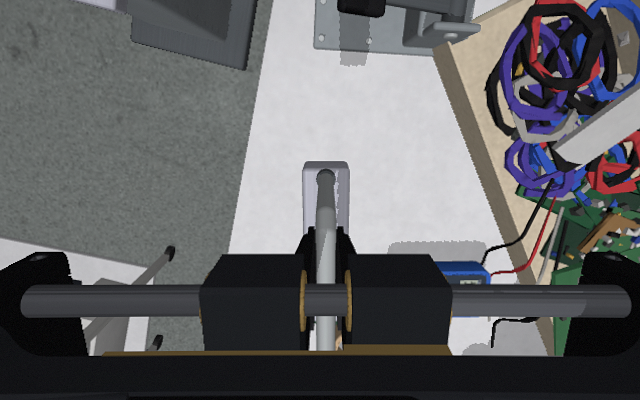

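Weight is gripped and level: the rod top is 57 mm above the reported TCP along its length. Carry it to in front of the stand.

>>> servo_tool(
  moves=[-0.005, 0.04, 0, -0.005, 0, -0.015, 0.12, 0, -0.01, 0, -0.03, 0.22, 0, -0.015, 0, -0.04, 0.32, 0, -0.02, 0, -0.055, 0.42, 0, -0.025, 0, -0.07, 0.52, 0, -0.03, 0, -0.08, 0.62, 0, -0.04, 0, -0.09, 0.72, 0, -0.045, 0, -0.105, 0.81, 0, -0.05, 0, -0.115, 0.89, 0, -0.055, 0, -0.122, 0.95, 0, -0.06, 0, -0.128, 0.985, 0, -0.062, 0],
)

```text
t: 9.2
eef_pos: [397.6, 122.7, 276.8]
tcp_rot: [-3.14, -0.0, 1.615]
ft_force: [0.1, -0.6, -3.3]
opening: 0.094
grip_force: 30.0
```

>>> servo_tool(
  moves=[0, 0, 0, 0, 0, 0, 0, 0, 0, 0, 0, 0, 0, 0, 0],
)

```text
t: 9.45
eef_pos: [398.7, 119.9, 277.2]
tcp_rot: [-3.14, 0.0, 1.614]
ft_force: [-0.3, -0.6, -3.6]
opening: 0.095
grip_force: 30.0
```

Run:
```python
from h import *
np.set_printoptions(suppress=True,precision=1)
im=held(); cv2.imwrite("pics/w4.png",im)
for n in("wrist","top"):
    im,d,c=snap(n); P=cloud(c,d).reshape(-1,3); P=P[(abs(P[:,1]-88)<60)&(P[:,0]>415)&(P[:,0]<570)]
    print(n)
    H=P[(P[:,2]>140)&(P[:,2]<195)]
    for x in range(416,544,8):
        q=H[(H[:,0]>=x)&(H[:,0]<x+8)]
        if len(q)>3: print(x,len(q),q.mean(0),np.ptp(q,0))
```

```text
9.45 [398.7 119.9 277.2] [-3.1  0.   1.6] [-0.3 -0.6 -3.6] 0.09484072987598068 29.999366104602814
rod -55 302 [  2.1 -44.9  56.3]
rod -40 378 [  1.9 -34.3  56.8]
rod -25 22 [  0.4 -10.4  57. ]
rod -10 597 [ 0.5 -2.2 58.5]
rod 5 1571 [-0.1 11.9 59. ]
rod 20 511 [-0.6 24.  47.3]
bar -25 229 [ -0.3 -14.1 -32.1]
bar -10 517 [  0.3  -2.3 -31.6]
bar 5 607 [ -0.6  12.6 -31.2]
bar 20 918 [ -0.6  27.6 -34.5]
wrist
424 34 [430.6  87.2 178.4] [2.9 8.1 7.4]
432 89 [436.1  88.1 176.8] [ 7.7  9.5 15.3]
440 78 [444.1  88.6 167.4] [ 7.8  8.4 18.5]
448 75 [452.1  88.4 160. ] [ 7.9  8.9 11.2]
456 79 [459.9  88.5 159.4] [7.7 9.1 6.4]
464 90 [468.   88.6 160.7] [ 7.9 10.3  8.2]
472 90 [476.1  89.  163.9] [7.8 9.6 9. ]
480 90 [483.9  89.2 167.1] [ 7.7 10.   8.9]
488 83 [491.9  89.7 168.1] [7.8 8.9 6.7]
496 104 [500.6  89.8 168.6] [ 7.8 10.  21.2]
504 350 [507.9  92.7 171.6] [ 8.  26.9 38. ]
512 328 [515.9  93.  174.4] [ 7.9 31.4 38.1]
520 282 [523.7  91.4 176. ] [ 8.  31.1 25.7]
528 116 [530.4  89.8 177.1] [ 6.  24.7 23.1]
536 49 [540.7  90.6 167.5] [6.3 7.1 4.2]
top
424 6 [429.1  86.1 179.3] [2.9 7.5 4.6]
432 12 [435.6  85.5 175. ] [6.3 9.4 9.1]
440 10 [444.2  85.8 163.7] [ 6.1  7.7 10.8]
448 14 [452.5  87.3 158. ] [7.8 8.2 9.3]
456 12 [461.1  87.3 158.9] [5.6 9.7 7.4]
464 12 [468.9  87.1 160. ] [ 6.5  8.6 11.8]
472 12 [476.3  87.3 163.4] [ 6.2  9.6 13.9]
480 12 [483.8  88.4 166.9] [5.3 7.9 6.6]
488 13 [492.   88.2 167.9] [ 7.5  8.2 10.5]
496 16 [501.   88.9 169. ] [ 7.2 11.1 19.7]
504 40 [508.3  86.7 173.4] [ 7.8 28.5 27.3]
512 43 [516.5  87.4 173.8] [ 7.7 32.  28.9]
520 36 [524.2  87.1 175.4] [ 7.5 30.7 26.2]
528 12 [530.9  89.2 174.6] [ 6.9 19.4 18.5]
536 11 [539.9  90.4 164.9] [5.9 7.8 5.9]
```

Hook tip is at x≈429 and its lowest part at x≈457, y≈88. The rod middle is now at (400.5, 86, 329). Lower in front of the hook, then go over the tip.

>>> servo_tool(
  moves=[0, 0.005, -0.02, 0, 0, 0, 0.005, -0.06, 0, 0, 0, 0.005, -0.11, 0, 0, 0, 0.005, -0.16, 0, 0, 0, 0.005, -0.21, 0, 0, 0, 0.005, -0.26, 0, 0, 0, 0.005, -0.295, 0, 0, 0, 0.005, -0.315, 0, 0, 0, 0.005, -0.315, 0, 0, 0, 0.005, -0.315, 0, 0],
)

```text
t: 10.43
eef_pos: [399.0, 122.3, 151.9]
tcp_rot: [-3.141, 0.0, 1.614]
ft_force: [0.4, 0.4, -2.4]
opening: 0.101
grip_force: 30.0
```

>>> servo_tool(
  moves=[0.01, 0, 0, 0, 0, 0.03, 0, 0, 0, 0, 0.055, 0, 0, 0, 0, 0.08, 0, 0, 0, 0, 0.105, 0, 0, 0, 0, 0.125, 0, 0, 0, 0, 0.138, 0, 0, 0, 0, 0.142, 0, 0, 0, 0, 0.142, 0, 0, 0, 0, 0.142, 0, 0, 0, 0],
)

```text
t: 11.27
eef_pos: [455.3, 122.5, 151.7]
tcp_rot: [-3.141, 0.0, 1.614]
ft_force: [-0.2, 0.3, -4.2]
opening: 0.099
grip_force: 30.0
```

Run:
```python
from h import *
s=state(); print(s["eef_pos"],s["tcp_rot"],s["ft_force"])
im,d,c=snap("wrist"); cv2.imwrite("pics/w5.png",im)
print(*[world(c,d,u,v,1).round(1) for u,v in((325,150),(325,180))])
```

```text
[455.30542608 122.45981414 151.69512349] [-3.14102337e+00  4.13939686e-05  1.61413179e+00] [-0.17202808  0.29301241 -4.19445413]
[454.1 147.    1.1] [454.2 149.9 151.8]
```

View pics/w5.png

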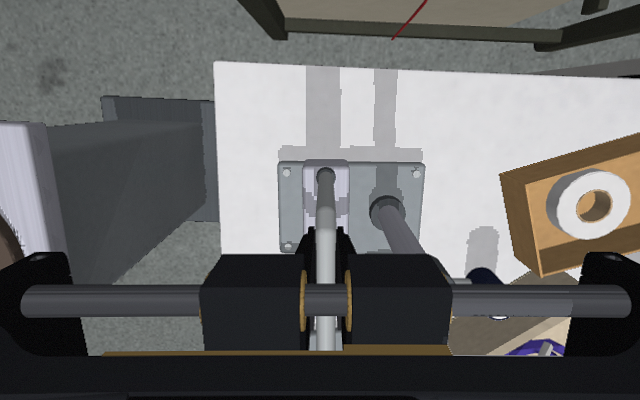

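Wrist view: the weight is level with its outer end at (325,175), and the post at (385,208) is clear to the right. Lower onto the hook, watching the force.

>>> servo_tool(
  moves=[0, 0, -0.02, 0, 0, 0, 0, -0.04, 0, 0, 0, 0, -0.06, 0, 0, 0, 0, -0.075, 0, 0, 0, 0, -0.085, 0, 0, 0, 0, -0.088, 0, 0, 0, 0, -0.088, 0, 0, 0, 0, -0.088, 0, 0],
)

```text
t: 11.98
eef_pos: [455.8, 122.5, 116.7]
tcp_rot: [3.141, -0.0, 1.614]
ft_force: [-1.1, -0.4, -2.6]
opening: 0.097
grip_force: 30.0
```

>>> servo_tool(
  moves=[0, 0, -0.003, 0, 0, 0, 0, -0.005, 0, 0, 0, 0, -0.005, 0, 0, 0, 0, -0.005, 0, 0],
)

```text
t: 12.32
eef_pos: [455.7, 122.5, 114.7]
tcp_rot: [3.141, 0.0, 1.614]
ft_force: [0.2, -0.3, -4.0]
opening: 0.097
grip_force: 30.0
```

>>> servo_tool(
  moves=[0, 0, -0.002, 0, 0, 0, 0, -0.004, 0, 0, 0, 0, -0.004, 0, 0, 0, 0, -0.004, 0, 0],
)

```text
t: 12.65
eef_pos: [455.7, 122.5, 113.0]
tcp_rot: [3.142, -0.0, 1.614]
ft_force: [-0.4, 0.2, -3.6]
opening: 0.095
grip_force: 30.0
```

>>> servo_tool(
  moves=[0, 0, -0.002, 0, 0, 0, 0, -0.004, 0, 0, 0, 0, -0.004, 0, 0, 0, 0, -0.004, 0, 0],
)

```text
t: 12.98
eef_pos: [455.8, 122.5, 111.6]
tcp_rot: [3.141, -0.0, 1.614]
ft_force: [0.2, 1.9, 0.3]
opening: 0.099
grip_force: 30.0
```

>>> servo_tool(
  moves=[0, 0, -0.002, 0, 0, 0, 0, -0.004, 0, 0, 0, 0, -0.004, 0, 0, 0, 0, -0.004, 0, 0],
)

```text
t: 13.32
eef_pos: [456.0, 122.6, 110.2]
tcp_rot: [3.141, -0.0, 1.614]
ft_force: [-1.2, 3.7, 5.7]
opening: 0.094
grip_force: 30.0
```

Contact with the hook at z≈112. Back off 1 mm and release.

>>> servo_tool(
  moves=[0, 0, 0.003, 0, 0, 0, 0, 0.003, 0, 0, 0, 0, 0.003, 0, 0.14, 0, 0, 0.003, 0, 0.18, 0, 0, 0.003, 0, 0.25, 0, 0, 0.003, 0, 0.35, 0, 0, 0.003, 0, 0.45, 0, 0, 0.003, 0, 0.5, 0, 0, 0.003, 0, 0.5, 0, 0, 0.003, 0, 0.5, 0, 0, 0.003, 0, 0.5, 0, 0, 0.003, 0, 0.5],
)

```text
t: 14.32
eef_pos: [455.7, 122.5, 111.0]
tcp_rot: [3.142, 0.0, 1.614]
ft_force: [-0.3, 0.6, 0.0]
opening: 0.498
grip_force: 0.0
```

Run:
```python
from h import *
im=held()
im,d,c=snap("scene"); cv2.imwrite("pics/s2.png",cv2.resize(im[190:320,230:390],None,fx=4,fy=4,interpolation=cv2.INTER_CUBIC))
```

```text
14.3167 [455.65528424 122.46338245 111.03688907] [3.14153854e+00 2.18641630e-05 1.61415363e+00] [-0.34400045  0.6028168   0.02461015] 0.49805412071336286 0.0
rod -55 287 [  1.9 -44.2  58. ]
rod -40 1989 [ -0.4 -34.   58.6]
rod -25 38 [ -9.9 -10.6  52.6]
rod -10 1154 [-0.2 -1.9 56.9]
rod 5 1954 [ 0.6 11.3 58.8]
rod 20 480 [-0.5 23.7 47.2]
bar -100 20 [  8.2 -96.4 -30.7]
bar -70 175 [  1.6 -58.2 -31. ]
bar -55 433 [  2.6 -47.5 -31. ]
bar -40 663 [ 18.6 -30.8 -36.8]
bar -25 598 [ 12.4 -18.8 -34.2]
bar -10 512 [  0.3  -2.3 -31.6]
bar 5 619 [ -0.   12.7 -31.6]
bar 20 730 [ -0.3  25.2 -36. ]
```

View pics/s2.png

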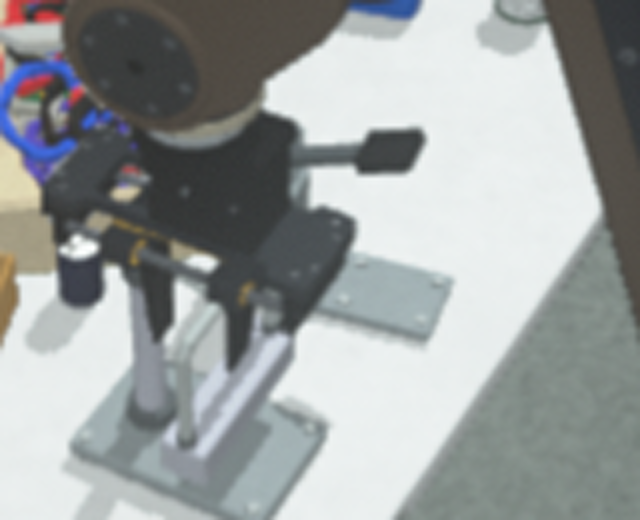

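The weight hangs on the hook with both fingers clear of the rod (fingers at (158,300) and (235,330)). The lever is untouched. Rise straight up, then go to a bare spot of bench to touch it and find the exact tip offset.

>>> servo_tool(
  moves=[0, 0, 0.03, 0, 0.5, 0, 0, 0.08, 0, 0.5, 0, 0, 0.14, 0, 0.5, 0, 0, 0.22, 0, 0.5, 0, 0, 0.31, 0, 0.5, 0, 0, 0.4, 0, 0.5, 0, 0, 0.47, 0, 0.5, 0, 0, 0.5, 0, 0.5, 0, 0, 0.5, 0, 0],
)

```text
t: 15.17
eef_pos: [456.5, 122.6, 313.8]
tcp_rot: [3.136, -0.0, 1.614]
ft_force: [-0.5, 0.1, -0.8]
opening: 0.471
grip_force: 0.0
```

>>> servo_tool(
  moves=[-0.01, -0.1, 0, 0.046, 0, -0.02, -0.2, 0, 0.046, 0, -0.03, -0.3, 0, 0.046, 0, -0.04, -0.4, 0, 0.046, 0, -0.05, -0.5, 0, 0.046, 0, -0.06, -0.6, 0, 0.046, 0, -0.06, -0.7, 0, 0.046, 0, -0.06, -0.8, 0, 0.046, 0, -0.06, -0.87, 0, 0.046, 0, -0.06, -0.87, 0, 0.046, 0, -0.06, -0.87, 0, 0.046, 0],
)

```text
t: 16.08
eef_pos: [431.1, -226.3, 309.4]
tcp_rot: [-3.14, -0.002, 1.756]
ft_force: [-0.0, 0.4, -0.4]
opening: 0.008
grip_force: 0.0
```

>>> servo_tool(
  moves=[0, 0, -0.1, 0, 0, 0, 0, -0.2, 0, 0, 0, 0, -0.3, 0, 0, 0, 0, -0.4, 0, 0, 0, 0, -0.5, 0, 0, 0, 0, -0.6, 0, 0, 0, 0, -0.68, 0, 0, 0, 0, -0.74, 0, 0, 0, 0, -0.77, 0, 0, 0, 0, -0.78, 0, 0, 0, 0, -0.78, 0, 0, 0, 0, -0.78, 0, 0],
)

```text
t: 17.08
eef_pos: [431.9, -224.9, -0.4]
tcp_rot: [3.141, 0.0, 1.76]
ft_force: [0.5, -0.0, 0.6]
opening: 0.002
grip_force: 0.0
```

Run:
```python
from h import *
np.set_printoptions(suppress=True,precision=1)
s=state(); print(s["t"],s["eef_pos"],s["tcp_rot"],s["ft_force"],s["opening"])
im,d,c=snap("top"); P=cloud(c,d).reshape(-1,3)
q=P[(abs(P[:,1]-88)<75)&(P[:,0]>435)&(P[:,0]<485)]
for l,h in((60,90),(162,182)):
    r=q[(q[:,2]>l)&(q[:,2]<h)]; print(len(r),cv2.minAreaRect(r[:,:2].astype(np.float32)),r.mean(0))
    for y in range(20,160,20):
        t=r[(r[:,1]>=y)&(r[:,1]<y+20)]
        if len(t): print(y,len(t),t.mean(0))
q=P[(abs(P[:,1]+102)<60)&(P[:,0]>410)&(P[:,0]<468)&(P[:,2]>100)&(P[:,2]<170)]
A=np.c_[q[:,:2]-[442,-102],np.ones(len(q))]; print("pad",len(q),q.mean(0),np.linalg.lstsq(A,q[:,2],rcond=None)[0])
```

```text
17.0833 [ 431.9 -224.9   -0.4] [3.1 0.  1.8] [ 0.5 -0.   0.6] 0.0020647627652921547
0 ((0.0, 0.0), (0.0, 0.0), 0.0) [nan nan nan]
0 ((0.0, 0.0), (0.0, 0.0), 0.0) [nan nan nan]
pad 34 [ 461.2 -101.2  143.8] [ -0.6  -0.1 155.2]<stdin>:7: RuntimeWarning: Mean of empty slice.
  ret = um.true_divide(
```

At z=-0.4 there is still no contact, so the offset is real. Step down to touch.

>>> servo_tool(
  moves=[0, 0, -0.03, 0, 0, 0, 0, -0.05, 0, 0, 0, 0, -0.055, 0, 0, 0, 0, -0.055, 0, 0],
)

```text
t: 17.47
eef_pos: [431.6, -225.4, -22.9]
tcp_rot: [-3.141, -0.0, 1.759]
ft_force: [-0.7, 0.5, 0.3]
opening: 0.004
grip_force: 0.0
```

>>> servo_tool(
  moves=[0, 0, -0.005, 0, 0, 0, 0, -0.005, 0, 0, 0, 0, -0.005, 0, 0],
)

```text
t: 17.72
eef_pos: [431.8, -225.6, -24.7]
tcp_rot: [3.141, 0.0, 1.759]
ft_force: [-0.8, -0.1, -0.2]
opening: 0.002
grip_force: 0.0
```

>>> servo_tool(
  moves=[0, 0, -0.005, 0, 0, 0, 0, -0.005, 0, 0, 0, 0, -0.005, 0, 0],
)

```text
t: 17.97
eef_pos: [431.7, -225.5, -26.9]
tcp_rot: [3.142, -0.0, 1.759]
ft_force: [-0.1, 0.3, 0.2]
opening: 0.004
grip_force: 0.0
```

>>> servo_tool(
  moves=[0, 0, -0.005, 0, 0, 0, 0, -0.005, 0, 0, 0, 0, -0.005, 0, 0],
)

```text
t: 18.22
eef_pos: [431.6, -225.5, -29.0]
tcp_rot: [-3.141, -0.0, 1.759]
ft_force: [-0.2, 0.8, -0.1]
opening: 0.006
grip_force: 0.0
```

>>> servo_tool(
  moves=[0, 0, -0.004, 0, 0, 0, 0, -0.004, 0, 0, 0, 0, -0.004, 0, 0],
)

```text
t: 18.47
eef_pos: [431.6, -225.5, -30.6]
tcp_rot: [-3.142, -0.0, 1.759]
ft_force: [0.5, 0.2, -0.1]
opening: 0.004
grip_force: 0.0
```

>>> servo_tool(
  moves=[0, 0, -0.004, 0, 0, 0, 0, -0.004, 0, 0, 0, 0, -0.004, 0, 0],
)

```text
t: 18.72
eef_pos: [431.6, -225.5, -32.2]
tcp_rot: [3.142, -0.0, 1.759]
ft_force: [0.2, -0.1, 0.3]
opening: 0.004
grip_force: 0.0
```

>>> servo_tool(
  moves=[0, 0, -0.004, 0, 0, 0, 0, -0.004, 0, 0, 0, 0, -0.004, 0, 0],
)

```text
t: 18.97
eef_pos: [431.6, -225.5, -33.8]
tcp_rot: [-3.142, -0.0, 1.759]
ft_force: [0.1, -0.0, 0.2]
opening: 0.008
grip_force: 0.0
```

>>> servo_tool(
  moves=[0, 0, -0.004, 0, 0, 0, 0, -0.004, 0, 0, 0, 0, -0.004, 0, 0],
)

```text
t: 19.22
eef_pos: [431.6, -225.5, -35.4]
tcp_rot: [-3.142, -0.0, 1.759]
ft_force: [1.1, -0.0, 0.4]
opening: 0.004
grip_force: 0.0
```

>>> servo_tool(
  moves=[0, 0, -0.003, 0, 0, 0, 0, -0.003, 0, 0, 0, 0, -0.003, 0, 0],
)

```text
t: 19.47
eef_pos: [431.7, -225.6, -36.5]
tcp_rot: [3.141, 0.0, 1.759]
ft_force: [0.1, -0.2, 2.5]
opening: 0.002
grip_force: 1.0
```

>>> servo_tool(
  moves=[0, 0, -0.003, 0, 0, 0, 0, -0.003, 0, 0, 0, 0, -0.003, 0, 0],
)

```text
t: 19.72
eef_pos: [431.8, -225.6, -36.6]
tcp_rot: [3.141, 0.001, 1.759]
ft_force: [-3.5, 2.6, 22.2]
opening: 0.005
grip_force: 11.2
```

Touch at z=-36.4, so the real tip is 36.4 mm above the reported z, and the lever is level at a reported z≈81.6. Rise, move over the pad, then start pressing.

>>> servo_tool(
  moves=[0, 0, 0.05, 0, 0, 0, 0, 0.13, 0, 0, 0, 0, 0.23, 0, 0, 0, 0, 0.33, 0, 0, 0, 0, 0.43, 0, 0, 0, 0, 0.52, 0, 0, 0, 0.05, 0.52, 0, 0, 0.005, 0.13, 0.52, 0, 0, 0.005, 0.21, 0.52, 0, 0, 0.005, 0.28, 0.52, 0, 0, 0.005, 0.305, 0.52, 0, 0, 0.005, 0.305, 0.52, 0, 0],
)

```text
t: 20.72
eef_pos: [433.5, -101.9, 170.4]
tcp_rot: [3.142, -0.0, 1.761]
ft_force: [-0.2, 0.6, 0.5]
opening: 0.005
grip_force: 0.0
```

Run:
```python
from h import *
np.set_printoptions(suppress=True,precision=1)
s=state(); print(s["t"],s["eef_pos"],s["tcp_rot"],s["ft_force"],s["opening"])
for n in("wrist","scene"):
    im,d,c=snap(n); P=cloud(c,d).reshape(-1,3)
    a=np.radians(10.8); u=(P[:,:2]-[433.4,-103.7])@np.array([[np.cos(a),-np.sin(a)],[np.sin(a),np.cos(a)]])
    q=np.c_[u,P[:,2]]
    r=q[(q[:,2]>120)&(q[:,2]<172)&(q[:,0]>-40)&(q[:,0]<60)&(abs(q[:,1])<30)]
    print(n,len(r))
    for x in range(-40,60,8):
        t=r[(r[:,0]>=x)&(r[:,0]<x+8)]
        if len(t)>3: print(x,len(t),t.mean(0),t[:,1].min(),t[:,1].max(),t[:,2].max())
    if n=="wrist": cv2.imwrite("pics/w6.png",im)
```

```text
20.7167 [ 433.5 -101.9  170.4] [ 3.1 -0.   1.8] [-0.2  0.6  0.5] 0.00513618071763856
wrist 3798
-16 286 [-10.1   1.7 155.1] -18.478073440117814 18.39178178576672 159.14924668511802
-8 489 [ -4.    6.7 157.4] -10.67572574359091 18.896303051926296 160.24501046563137
0 488 [  4.1   6.8 154.6] -11.200889361394719 18.828155575580922 158.01742956755663
8 584 [ 12.2   2.  151.8] -20.257036809013695 18.712516207616147 155.2319028598444
16 623 [ 20.    0.9 148.9] -20.816917416950425 18.593063275400958 152.01699669930457
24 510 [ 27.5   0.2 146.1] -20.322604369555 18.582695339001855 149.52785560067917
32 243 [ 36.   -0.4 139.7] -9.12447079223178 6.406566827353503 143.3984156164534
40 238 [ 44.   -0.3 136.8] -9.3065408559296 6.471949913366872 140.64978393499672
48 231 [ 52.   -0.4 133.8] -9.676755535576818 6.378946165025759 137.27310776933766
56 106 [ 58.1  -0.6 131.5] -9.26986020158328 6.369033847086981 133.91587692054947
scene 229
-16 33 [-11.2   3.5 155.2] -19.331722211639825 22.87294455425957 161.3081512061106
-8 28 [ -3.9   5.3 155.4] -14.598252555341473 21.793111722667607 161.15584175004378
0 34 [  3.8   7.4 152. ] -17.783581418267712 21.61909076910325 158.5512268325212
8 31 [ 11.9   4.9 149.3] -14.439233294713695 19.799358006140686 155.07238299070352
16 33 [ 19.7   5.9 146.1] -18.943198051325204 21.927615388187238 150.35523943357438
24 21 [ 26.7   5.1 144.2] -15.516644491407147 18.8671705377548 149.56193704769862
32 13 [ 36.1   2.2 137.8] -6.162922030559518 7.75230826959763 141.6176356732344
40 15 [ 44.4   3.  133.9] -8.325486048032415 8.26688949955182 138.8448567754864
48 17 [ 52.5   2.7 130.2] -8.787275930830454 8.533814454094218 135.69347678884338
56 4 [ 58.6  -0.6 128. ] -10.53516726589829 4.200890440657229 132.48318737517042
```

Pad surface at the tip is at z≈156 (reported z ≈120 at contact). Press down gradually, stopping short of level.

>>> servo_tool(
  moves=[0, 0, -0.04, 0, 0, 0, 0, -0.09, 0, 0, 0, 0, -0.115, 0, 0, 0, 0, -0.13, 0, 0, 0, 0, -0.145, 0, 0, 0, 0, -0.16, 0, 0, 0, 0, -0.175, 0, 0, 0, 0, -0.185, 0, 0, 0, 0, -0.195, 0, 0, 0, 0, -0.2, 0, 0, 0, 0, -0.2, 0, 0, 0, 0, -0.2, 0, 0],
)

```text
t: 21.82
eef_pos: [433.5, -103.7, 90.3]
tcp_rot: [-3.141, 0.0, 1.759]
ft_force: [-3.7, -1.2, 5.6]
opening: 0.007
grip_force: 2.8
```

>>> servo_tool(
  moves=[0, 0, 0, 0, 0, 0, 0, 0, 0, 0],
)

```text
t: 21.98
eef_pos: [433.6, -103.7, 90.4]
tcp_rot: [3.142, 0.0, 1.759]
ft_force: [-3.6, -0.9, 6.5]
opening: 0.003
grip_force: 2.8
```

>>> servo_tool(
  moves=[0, 0, -0.005, 0, 0, 0, 0, -0.01, 0, 0, 0, 0, -0.015, 0, 0, 0, 0, -0.019, 0, 0, 0, 0, -0.0215, 0, 0, 0, 0, -0.0215, 0, 0, 0, 0, -0.0215, 0, 0, 0, 0, -0.0215, 0, 0],
)

```text
t: 22.65
eef_pos: [433.3, -103.6, 81.8]
tcp_rot: [-3.141, -0.0, 1.759]
ft_force: [-4.3, -1.2, 6.6]
opening: 0.005
grip_force: 3.3
```

Run:
```python
from h import *
np.set_printoptions(suppress=True,precision=1)
s=state(); print(s["t"],s["eef_pos"],s["tcp_rot"],s["ft_force"],s["opening"])
for n in("wrist","scene","top"):
    im,d,c=snap(n); W=cloud(c,d); P=W.reshape(-1,3)
    a=np.radians(10.8); u=(P[:,:2]-[433.4,-103.7])@np.array([[np.cos(a),-np.sin(a)],[np.sin(a),np.cos(a)]])
    q=np.c_[u,P[:,2]]
    r=q[(q[:,2]>95)&(q[:,2]<128)&(q[:,0]>-40)&(q[:,0]<70)&(abs(q[:,1])<25)]
    print(n,len(r))
    for x in range(-32,70,8):
        t=r[(r[:,0]>=x)&(r[:,0]<x+8)]
        if len(t)>3: print(x,len(t),t.mean(0),np.median(t[:,2]),np.percentile(t[:,2],90))
    q=P[(abs(P[:,1]-88)<75)&(P[:,0]>435)&(P[:,0]<485)]
    for l,h in((60,90),(162,182)):
        r=q[(q[:,2]>l)&(q[:,2]<h)]
        if len(r)>4: print("weight",len(r),cv2.minAreaRect(r[:,:2].astype(np.float32)),r.mean(0))
    if n=="scene": cv2.imwrite("pics/s3.png",cv2.resize(im[190:320,240:390],None,fx=4.2,fy=4.2,interpolation=cv2.INTER_CUBIC))
```

```text
22.65 [ 433.3 -103.6   81.8] [-3.1 -0.   1.8] [-4.3 -1.2  6.6] 0.0046107264751211845
wrist 5327
-24 198 [-17.3   7.2 117.1] 117.50279692667199 118.72589047446499
-16 638 [-12.2   9.3 118.1] 118.68845082558175 119.5552237115552
-8 416 [ -4.   14.1 118.2] 118.46447574941757 121.18410051002762
0 386 [  4.2  14.2 118.2] 118.48712213714357 121.63476871396142
8 630 [ 12.3   9.4 118. ] 118.61309808101115 119.50279949807654
16 672 [ 19.9   8.3 117.8] 118.3603681348987 119.41173062149628
24 381 [ 28.    2.  115.1] 115.5818431445594 116.52722969661497
32 384 [ 36.    1.4 114.8] 115.52104935105157 116.38104324600785
40 382 [ 44.    1.4 114.8] 115.38803426725141 116.45088218559526
48 442 [ 52.1  -0.2 115. ] 115.47963941395403 116.39433295234849
56 454 [ 60.   -0.4 115. ] 115.444858073326 116.24996908535324
64 344 [ 67.   -0.5 114.9] 115.38183838463544 116.31812973628678
weight 1371 ((460.073974609375, 27.881187438964844), (34.50715255737305, 9.709911346435547), 3.827214479446411) [459.9  25.6  77. ]
scene 245
-24 25 [-18.4   2.3 114.7] 114.96766840757155 120.47575284422398
-16 33 [-12.1   4.9 11
[... 514 characters left out ...]
113.77532168623586 117.39371809997854
56 14 [ 59.2   2.3 114.2] 114.42991557106171 116.85445053564628
64 13 [ 66.8   0.8 112.6] 113.45742737871689 115.28896504817062
weight 585 ((454.587158203125, 88.8664321899414), (37.368343353271484, 129.4473876953125), 2.0925235748291016) [451.2  93.1  76.6]
weight 177 ((458.40533447265625, 93.1312255859375), (48.67304611206055, 111.34673309326172), 20.56983184814453) [455.8  91.8 167.4]
top 0
weight 228 ((449.1440124511719, 107.40066528320312), (24.74102020263672, 90.83799743652344), 2.160722494125366) [448.1 107.3  78. ]
weight 180 ((456.96209716796875, 92.70024108886719), (47.943824768066406, 100.8342514038086), 25.655025482177734) [455.9  91.3 167.9]
```

View pics/s3.png

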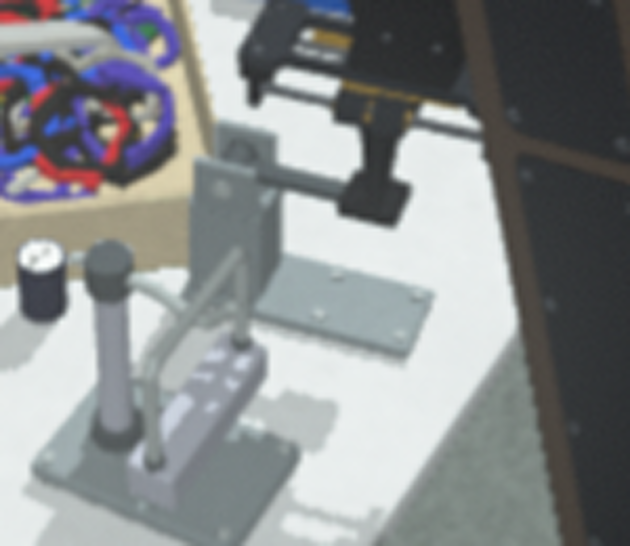

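Scene view: the weight hangs level by the middle of its handle on the hook, and the lever is level under the fingertip at (375,190). Pad and lever heights are constant at 118.4 and 115.4 mm. Let it settle a second, check that it is still, and hand in.

>>> servo_tool(
  moves=[0, 0, 0, 0, 0, 0, 0, 0, 0, 0, 0, 0, 0, 0, 0, 0, 0, 0, 0, 0, 0, 0, 0, 0, 0, 0, 0, 0, 0, 0],
)

```text
t: 23.3
eef_pos: [433.3, -103.6, 81.8]
tcp_rot: [-3.141, -0.0, 1.759]
ft_force: [-3.7, -0.4, 7.2]
opening: 0.005
grip_force: 3.3
```

Run:
```python
from h import *
c=[]
for i in range(6):
    im,d,k=snap("scene"); P=cloud(k,d).reshape(-1,3); q=P[(abs(P[:,1]-88)<75)&(P[:,0]>425)&(P[:,0]<490)&(P[:,2]>60)&(P[:,2]<90)]; c.append(q.mean(0).round(1))
print(*c); s=state(); print(s["eef_pos"],s["ft_force"])
if np.ptp(c,0).max()<1.5 and abs(s["eef_pos"][2]-81.6)<1: print(job_done())
```

```text
[451.3  93.4  76.5] [451.4  93.5  76.6] [451.4  93.4  76.5] [451.4  93.1  76.7] [451.5  92.8  76.6] [451.2  93.7  76.4]
[ 433.29272407 -103.61620176   81.80663853] [-5.15052804 -0.95599742  5.91204844]
the job is handed in; nothing more can be done
None
```

The test weight hangs free and still by the middle of its handle on the hook, the lever is held level at a pad height of about 118 mm, and the job was handed in at about 24 s; the first grip missed the handle because the real fingertips sit 36 mm above the reported TCP, and I regripped it.

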